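# Index the rotary battery fixture against its pawl and feed in the last battery

## Robot

A 6-joint arm with a two-finger parallel gripper is mounted at the origin on a cart in front of the work surface, level with it; the furniture and walls round the work are solid. World frame = base frame: x ahead of the robot, y to its left, z up, the work surface at z = 0. Lengths are in m, angles in rad, forces in N, time in s.
With the tool pointing down it reaches from about 0.35 to 0.775 m from the base axis. Payload 5.5 kg.
Tool frame: the origin (TCP) lies between the finger pads; the fingertips stand 19 mm ahead of it and the grasp point (between the pads) is the TCP; z points along the fingers, y is the line along which they close (so a half turn about z gives the same grasp; the last joint's range is limited). The gripper opens to 85 mm and grips with 20 to 120 N. Pads are 22 mm wide; open, the fingers measure 114 mm over their backs; the gripper's body (76 mm by 85 mm) begins 54 mm behind the grasp point. The pads swing forward as they close: fully open they stand 13 mm farther back than shut.
Start: joints at [1.119, 0.313, 0.046, 1.304, 0, 1.431], TCP at [0.176, 0.547, 0.25] pointing down, gripper open.
Joint ranges: [-2.76, 2.76], [-0.86, 1.69], [-1.03, 1.26], [-2.2, 2.34], [-1.47, 1.5], [-3.14, 3.14]. Speed limits (rad/s): [2.57, 2.57, 3.14, 3.14, 3.14, 3.14].

## Interface

Orientations are given as a unit quaternion [w, x, y, z].
In Python, from workcell import env gives the robot as it stands.
- The arm moves only by the tool carry_out, never from a script. Its argument "increments" is a list that holds one entry, the list of rows, each a list of 6 numbers: the shift along the tool's x, y, z each as a share of 50 cm, from -1 to 1, then the turn, a rotation vector about the tool's x, y, z each as a share of 2 pi rad, from -1 to 1. In form: [[[x, y, z, ax, ay, az], ...]]. A call has 1 to 5 rows; each row is the pose to reach, as a shift and turn from the pose commanded when the call began, along the tool's axes at that moment, turning the shorter way round; what a row does not reach only later rows make up. A row lasts 1/8 s, in which the tool goes at most 62.5 mm and 10.7 degrees, less where a joint would pass 70% of its speed; a pose out of reach is approached as far as the arm can. A call with a number of a shift or a turn outside -1 to 1 is refused whole. A call with a gripper value outside its range is refused whole. "jaw" is the closure, from 0 (fully open) to 1 (shut), set as the call begins (left out, the last holds). The fingers move at their own pace and stop on an object; "squeeze" is the grip in N (left out, the last holds). Time passes only in rows, so rows that repeat a pose let the fingers close. It gives the time, the measured TCP pose, the force, the opening and the grip force at its end, in the units of the state.
- env.get_state(): the state, without advancing time (a new reading comes with each control period).
- env.read_camera(name): name is "scene" or "top" or "wrist"; returns a dict with "frame" (400x640x3 uint8, blue, green, red), "z_map" (400x640 float32, m along the optical axis (not along the pixel's ray), 0 where there is no reading), "intrinsics" (3x3 intrinsics, pixels), "R" (3x3) and "t" (3): a world point X has camera coordinates R X + t; the wrist camera has in their place "T_tool_cam" (4x4, takes a point from camera to tool coordinates, whose origin is the TCP and whose axes are the flange's). Camera axes: x right, y down, z forward; pixel columns grow to the right and rows downward; lengths in m; the calibration is good to about 2 mm. A picture is of the moment at which its call begins: read the wrist's pose just before it.
- env.hand_in(): hands the job in; it is judged then, once.
Trained networks look in the newest picture that a camera, given by its name, has taken for a name from the list of things; names that differ only in an ending like _2 or _b are one class to them, and where a whole thing is asked for, a point or a joint stands for the part that bears it (a point fixed in the world has none). Each returns a list of dicts, best first, with "score" (0 to 1); they miss things now and then, are a little off and sometimes report something else, mostly with a low value. They report only what shows in the picture. A call takes as long as a camera call.
- env.find_in(camera, name): "position" ([x, y, z] in m, in world coordinates, good to about 4 mm: the middle of the surface that is visible of it).
The state is a dict: "clock": time; "joint_pos": joint angles; "qvel": joint speeds; "tau": joint torques, N m; "tcp_pos": TCP position; "orientation": TCP orientation; "wrist_force": force on the tool from outside, world axes, zero at the start; "ft_torque": the same for the moment, N m; "finger_gap": finger opening in m; "grip_force": force on a finger pad.
Only numpy, scipy, OpenCV 4.12 (cv2) and the standard library are available. Lean on these libraries where they do the work, as an engineer would, in place of code of your own. Each camera call takes 0.05 s, during which the arm holds its last target. There are 200 camera calls.

## Task

Load the last battery into the rotary test fixture. Push the dial round anticlockwise (seen from above) by its upright posts until the empty nest has gone just past the roller chute and the pawl has dropped in behind its tooth, then push the dial gently back until it comes up hard against the pawl, without forcing it, so that the nest lines up with the chute. Then set the battery on the chute's rollers, terminals leading, let go so that it rolls down into the nest to its stop, and leave the other things on the bench alone.

Things in the scene. Friction and masses are not known exactly. Their poses are not given: they have to be found in the camera images.
- frame: Fixed aluminium base of the fixture, with its roller chute; cannot shift. Origin on the dial's axis at bench level, z up; its -x axis points out along the chute. Base plate 12 mm high, reaching 160 mm out along -x and 80 mm to its -y side. Left of the fixture stands a test jig with an upright red lever, 140 mm high; behind it a tester, 125 mm high.
- chute_mouth (a point): Inner end of the chute, on the roller tops (57 mm above the bench) midway between its cheeks, 91.5 mm from the dial's axis; fixed to the frame. The chute runs from here out to 179 mm from the axis, rising 9 degrees (0.158 rad) to 71 mm. Free-turning steel rollers, 10 mm diameter, 13 mm apart.
- chute_load (a point): Point on the chute's roller tops, 142 mm from the dial's axis, 65 mm above the bench. A battery with its origin here and its y axis pointing out and up the slope lies wholly on the chute and rolls home by itself within 2 s when let go. Its cheeks, 38.5 mm apart inside, with tops flared outward, stand 8 mm above the roller tops: hold the battery by its upper half.
- dial_center (a point): Centre of the dial's top face, on its vertical axis, 34 mm above the bench. The dial is an aluminium disc, 176 mm diameter, with four nests at 90 degrees, open outward; three hold batteries lying radially (tops up to 86 mm above the bench). About 1 N at a post turns it, 2 N while the pawl climbs; it stays where it is left.
- nest_mouth (a point): Mouth of the one empty nest, on the roller tops, 91.5 mm from the dial's axis; turns with the dial. It coincides with chute_mouth when the dial is indexed. The nest is 40.5 mm wide between black cheeks 3 mm thick, and its floor of rollers continues the chute's slope down to a stop.
- nest_seat (a point): Where the battery's origin lies when it is home in the empty nest: 46 mm from the dial's axis on the roller tops, 50 mm above the bench; turns with the dial. The nest ends in a stop rib for the battery's body, with two brass contacts behind it for the terminals.
- pawl (a joint): Spring pawl at the dial's rim beside the chute, below its top: 0 = fully in, 0.15 = on a tooth's crest; works by itself. Turning the dial anticlockwise, a tooth lifts it for 22 degrees before a nest reaches the chute; it drops 1 to 2 degrees past. Turned back, the dial is stopped dead by it with the nest in line. It bars clockwise turning at every nest.
- post_a (a point): Centre of the top of an upright steel push post on the dial, 10 mm diameter, standing 76 mm from the dial's axis from the dial's top face up to 88 mm above the bench, 45 degrees anticlockwise of the empty nest seen from above, halfway between two nests; turns with the dial.
- post_b (a point): Centre of the top of an upright steel push post on the dial, 10 mm diameter, standing 76 mm from the dial's axis from the dial's top face up to 88 mm above the bench, 135 degrees anticlockwise of the empty nest seen from above, halfway between two nests; turns with the dial.
- post_c (a point): Centre of the top of an upright steel push post on the dial, 10 mm diameter, standing 76 mm from the dial's axis from the dial's top face up to 88 mm above the bench, 135 degrees clockwise of the empty nest seen from above, halfway between two nests; turns with the dial.
- post_d (a point): Centre of the top of an upright steel push post on the dial, 10 mm diameter, standing 76 mm from the dial's axis from the dial's top face up to 88 mm above the bench, 45 degrees clockwise of the empty nest seen from above, halfway between two nests; turns with the dial.
- battery: The loose black battery block, 33 mm (x) by 56 mm (y) by 24 mm (z), about 90 g, lying flat on the bench. Origin at the centre of its underside; z up. The body reaches from y = -23 to +28 mm; the two metal terminals stick out of its -y end. An open parts case with its lid up (130 mm high) stands between it and the fixture.
- terminals (a point): The terminals' tips, in the middle of the battery's -y end (at y = -27 mm, z = 12 mm in the battery's frame). They must lead: toward the dial's axis.
- cutters: Side cutters with red handles, 132 mm long, 12 mm high, lying behind the fixture to the right; to be left alone.
- tin: Round tin with a red lid, 53 mm diameter, 20 mm high, near the bench's front edge to the left of the fixture; to be left alone.
- driver: Screwdriver with an orange handle, 178 mm long, 25 mm high, at the bench's front edge; to be left alone.
- pen: Marker pen, 141 mm long, 15 mm thick, near the battery; to be left alone.

How it is judged:
On the way, in this order (a step that is already met when the one before it is completed fails the run):
1. the dial is indexed: empty nest in line with the chute, pawl in, dial back against it (horizontal distance between nest_mouth and chute_mouth below 0.0012 m and value of joint pawl below 0.03 rad), for 0.3 s.
2. the battery is set on the chute's rollers (x of battery in the frame of frame below -0.112 m and distance between battery and chute_load below 0.035 m and z of battery in the frame of chute_load below 0.01 m and angle between the y axis of battery and the x axis of frame, either way round below 0.3 rad), for 0.05 s.
At the end, for the whole second after the job is handed in: The empty nest's mouth is within 1.2 mm of the chute's mouth with the pawl fully in (below 0.03 rad), and the battery lies at rest in that nest within 6 mm of its seat, terminals toward the dial's axis (all of step 1 and distance between battery and nest_seat below 0.006 m and horizontal distance between terminals and frame below 0.03 m and angle between the y axis of battery and the x axis of frame, either way round below 0.25 rad and linear speed of battery below 0.01 m/s); the robot touches nothing.
It fails at once if the fixture or its dial is forced (the fingers press on it with more than 35 N) (contact force between the fingers and frame above 35 N).
It fails at once if another thing on the bench is moved by more than 30 mm (distance of any of cutters, tin, driver, pen from where it was at the start of the episode above 0.03 m).
It also fails if it takes over 72 s, if anything falls off the work surface, if the arm or the gripper's body presses on something with over 40 N, if the wrist force passes 120 N, or if a joint passes its speed limit or range.

## Working session

There is one attempt and no reset: what is moved stays moved. The work goes in short steps, Python scripts to look and compute and a tool call to move; the robot and the scene stay as the last step left them, time stands still between calls to the robot, and variables do not carry over. Pictures are saved under pics/ and viewed, at most 10 in all, crops included, and the job is handed in when it is done.

Besides the shell and the picture viewer there is one more tool, called after "Call:" as name(argument=value, ...), one argument or row to a line, values as JSON. carry_out: Moves the arm, as the interface text tells. Its arguments: {"type":"object","properties":{"increments":{"type":"array","items":{"type":"array","items":{"type":"array","items":{"type":"number","minimum":-1,"maximum":1}}}},"jaw":{"type":"number"},"squeeze":{"type":"number"}},"required":["increments"]}

```bash
mkdir -p pics; cat > h.py <<'E'
import numpy as np, cv2
from workcell import env
from scipy.spatial.transform import Rotation as Ro
def cloud(c):
    K=c["intrinsics"];z=c["z_map"];v,u=np.mgrid[:z.shape[0],:z.shape[1]]
    P=np.stack([(u-K[0,2])/K[0,0]*z,(v-K[1,2])/K[1,1]*z,z],-1)
    W=(P-np.array(c["t"]))@np.array(c["R"]); W[z==0]=np.nan
    return W
def rot(): 
    q=env.get_state()["orientation"]; return Ro.from_quat([q[1],q[2],q[3],q[0]])
E
python3 - <<'E'
from h import *
s=env.get_state();print(s)
for n in("top","scene"):
    c=env.read_camera(n);cv2.imwrite(f"pics/{n}0.png",c["frame"]);print(n,c["R"],c["t"],c["intrinsics"])
    for k in "frame dial_center nest_mouth post_a battery terminals cutters tin driver pen".split():
        print(k,[(round(d["score"],2),np.round(d["position"],3).tolist()) for d in env.find_in(n,k)][:5])
E
```

```text
{'clock': 0.0, 'joint_pos': array([1.11939827e+00, 3.13992815e-01, 4.49395816e-02, 1.30357793e+00,
       2.04745434e-05, 1.43118905e+00]), 'qvel': array([-2.18132085e-04,  1.66507634e-03, -2.27838424e-04, -1.75227057e-03,
       -6.14400169e-05,  5.23408844e-04]), 'tau': array([ 7.99222516e-05, -4.80630577e+01,  2.98533279e+01,  1.92186580e-02,
        3.46472495e-05,  3.96223982e-06]), 'tcp_pos': array([0.17618284, 0.54683328, 0.24939704]), 'orientation': array([-2.76964672e-04,  1.55264640e-01,  9.87872487e-01, -8.74671878e-04]), 'wrist_force': array([-0.4533511 , -0.51391663,  0.90089056]), 'ft_torque': array([ 0.01657158,  0.0049547 , -0.04918771]), 'grip_force': 0.0, 'finger_gap': 0.08512207244368095}
top [[ 0.01095316 -0.99992048  0.00624985]
 [-0.9924462  -0.01163462 -0.12212772]
 [ 0.12219072 -0.00486496 -0.99249472]] [-0.01434345  0.4601148   1.4780813 ] [[481.92847347   0.         323.59194199]
 [  0.         481.92847347 203.35214063]
 [  0.           0.           1.        ]]
frame [(0.55, [0.43, -0.293, 0.035]), (0.46, [0.432, 0.318, 0.023])]
dial_center [(0.7, [0.432, 
[... 442 characters left out ...]
07]
 [-0.07330053 -0.80942102 -0.58263594]] [0.46614173 0.04944963 1.36549617] [[424.56102101   0.         316.81744004]
 [  0.         424.56102101 197.38691101]
 [  0.           0.           1.        ]]
frame [(0.89, [0.433, -0.244, 0.056]), (0.22, [0.444, -0.235, 0.049])]
dial_center [(0.69, [0.433, -0.24, 0.052])]
nest_mouth [(0.57, [0.438, -0.232, 0.055]), (0.28, [0.386, 0.169, 0.021])]
post_a [(0.72, [0.438, -0.238, 0.046])]
battery [(0.54, [0.432, 0.327, 0.026])]
terminals [(0.81, [0.429, 0.324, 0.023])]
cutters [(0.61, [0.537, -0.419, 0.014])]
tin [(0.52, [0.381, -0.083, 0.016]), (0.32, [0.43, -0.241, 0.05])]
driver [(0.63, [0.382, 0.165, 0.021])]
pen [(0.91, [0.395, 0.463, 0.016])]
```

View pics/top0.png

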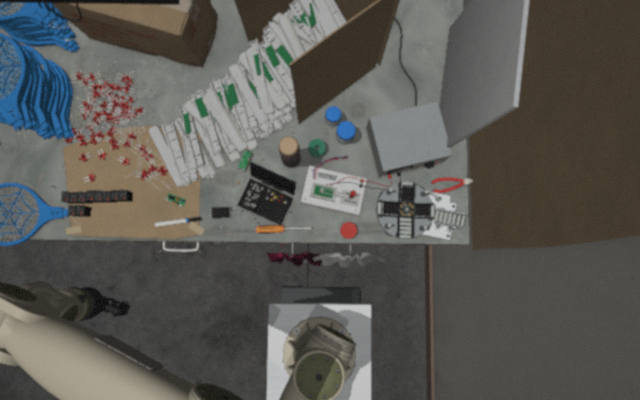

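View pics/scene0.png

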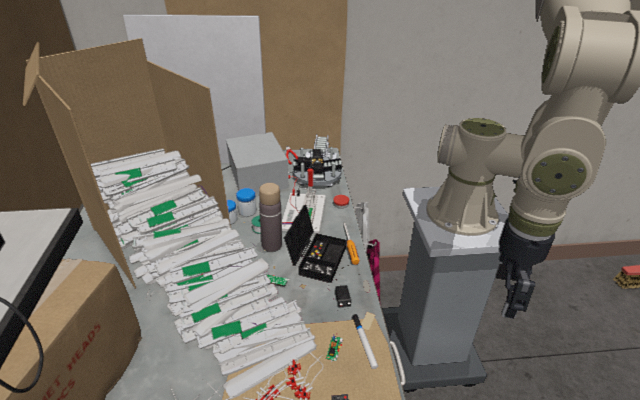

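The top view shows the fixture at about (408,208) with its chute running out to the right (world −y), the battery at (220,212), the case at (265,198) and the tin at (349,230). I'll zoom in on the fixture and battery.

```bash
python3 - <<'E'
from h import *
c=env.read_camera("top");f=c["frame"];np.save("top.npy",cloud(c))
a=cv2.resize(f[170:246,366:472],None,fx=7,fy=7,interpolation=cv2.INTER_CUBIC);cv2.imwrite("pics/fix.png",a)
b=cv2.resize(f[185:240,150:240],None,fx=7,fy=7,interpolation=cv2.INTER_CUBIC);cv2.imwrite("pics/bat.png",b)
W=cloud(c)
m=(W[...,2]>.012)&(abs(W[...,0]-.43)<.05)&(abs(W[...,1]-.316)<.03)
p=W[m];print(m.sum(),np.nanmedian(p[:,2]))
r=cv2.minAreaRect((p[p[:,2]>.018][:,:2]*1000).astype(np.float32));print(r)
# high points near dial
m=(W[...,2]>.055)&(abs(W[...,0]-.43)<.12)&(abs(W[...,1]+.29)<.2)
v,u=np.where(m)
for i in range(0,len(v),6): print(u[i],v[i],np.round(W[v[i],u[i]]*1000).astype(int).tolist(),end=';')
E
```

```text
186 0.023370804652935645
((429.78118896484375, 318.6107177734375), (32.15251541137695, 54.711341857910156), 1.187042474746704)
499 167 [543, -490, 223];388 171 [549, -199, 112];383 172 [550, -187, 91];381 173 [549, -182, 82];380 174 [550, -182, 58];380 175 [547, -182, 56];407 182 [526, -266, 57];406 183 [523, -263, 56];401 184 [520, -247, 56];414 185 [515, -285, 68];405 186 [510, -256, 76];402 187 [508, -248, 69];408 187 [507, -265, 78];390 188 [503, -209, 82];407 188 [503, -261, 82];414 188 [507, -287, 59];403 189 [501, -249, 79];409 189 [502, -268, 75];353 190 [488, -94, 132];402 190 [498, -247, 77];408 190 [498, -265, 75];414 190 [501, -287, 58];388 191 [496, -206, 65];403 191 [495, -250, 74];409 191 [495, -268, 77];424 191 [496, -314, 75];354 192 [481, -97, 136];402 192 [493, -248, 68];408 192 [493, -265, 73];414 192 [495, -286, 59];352 193 [479, -91, 132];403 193 [489, -250, 74];409 193 [490, -269, 70];423 193 [491, -313, 65];354 194 [475, -97, 136];405 194 [486, -256, 72];411 194 [486, -273, 79];352 195 [473, -91, 133];404 195 [483, -253, 73];410 195 [483, -271, 75];354 196 [47
[... 3799 characters left out ...]
59];441 223 [400, -367, 63];449 223 [400, -392, 60];458 223 [401, -419, 63];390 224 [393, -208, 84];443 224 [396, -371, 71];449 224 [397, -392, 60];457 224 [398, -416, 62];387 225 [390, -200, 83];442 225 [394, -371, 56];451 225 [393, -395, 72];460 225 [394, -424, 65];389 226 [387, -204, 94];425 226 [388, -311, 94];454 226 [390, -403, 74];462 226 [391, -428, 70];423 227 [386, -308, 82];453 227 [389, -405, 57];459 227 [387, -416, 82];412 228 [384, -279, 59];453 228 [386, -405, 55];464 228 [384, -431, 82];398 230 [377, -236, 62];412 231 [375, -279, 60];404 232 [371, -254, 60];398 234 [365, -236, 62];405 235 [363, -258, 57];400 236 [359, -243, 57];408 236 [360, -267, 57];408 237 [356, -266, 60];
```

View pics/fix.png

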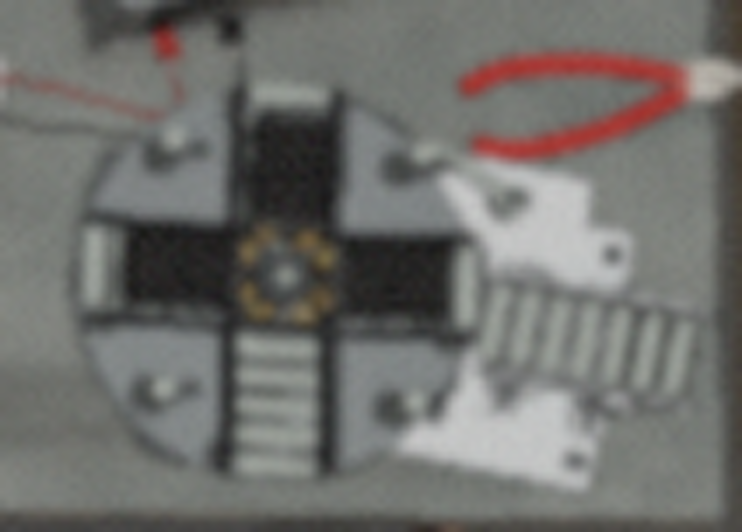

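View pics/bat.png

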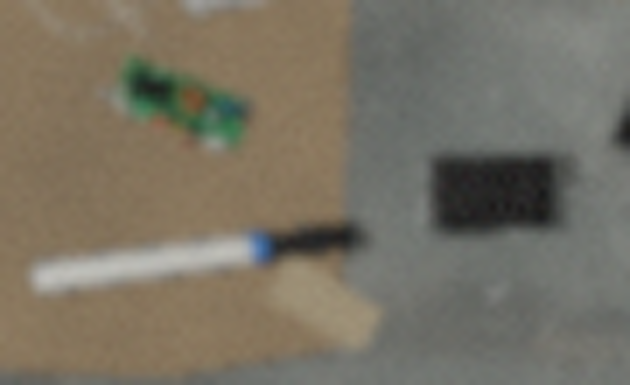

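The fixture crop shows the empty nest pointing down (toward the robot, world −x) at about (278,410). The chute runs right and slightly down, (495,322) to (680,355), and the posts are at about (172,135), (425,152), (158,388) and (408,405). In the battery crop the terminals seem to be at the right end, (570,165). The dial therefore needs roughly 80° anticlockwise. Next I'll get a closer look with the wrist camera.

```bash
cat >> h.py <<'E'
def pose(yaw,tiltaxis=None,tilt=0):
    """tool down, tool y along yaw (deg); optional world-tilt"""
    y=np.array([np.cos(np.radians(yaw)),np.sin(np.radians(yaw)),0]);z=np.array([0,0,-1.]);x=np.cross(y,z)
    R=Ro.from_matrix(np.stack([x,y,z],1))
    return R if tiltaxis is None else Ro.from_rotvec(np.array(tiltaxis)*tilt)*R
def row(p0,R0,p,R):
    d=R0.inv().apply(np.array(p)-p0)/.5; r=(R0.inv()*R).as_rotvec()/(2*np.pi)
    return [round(float(v),4) for v in [*d,*r]]
def cur():
    s=env.get_state();return np.array(s["tcp_pos"]),rot()
def plan(calls,start=None):
    p,R=start or cur()
    for rows in calls:
        print([row(p,R,q,Q) for q,Q in rows]); p,R=np.array(rows[-1][0]),rows[-1][1]
def unproj(c,u,v,z):
    K=c["intrinsics"];R=np.array(c["R"]);d=R.T@np.linalg.inv(K)@[u,v,1];o=-R.T@np.array(c["t"])
    return o+d*(z-o[2])/d[2]
E
python3 - <<'E'
from h import *
c=env.read_camera("top")
g=lambda a,b,z:print((a,b),np.round(unproj(c,366+(a-3)/7,170+(b-3)/7,z),4)[:2])
for a,b in[(172,135),(425,152),(158,388),(408,405)]:g(a,b,.088)
g(495,322,.057);g(680,355,.070);g(464,288,.055);g(287,97,.055);g(97,265,.055);g(278,465,.055)
w=env.read_camera("wrist");print(w["T_tool_cam"],w["intrinsics"])
P=pose
plan([[((.42,.30,.30),P(60))],[((.44,.05,.30),P(50))],[((.36,-.25,.30),P(45))]])
E
```

```text
(172, 135) [ 0.4993 -0.209 ]
(425, 152) [ 0.4932 -0.3179]
(158, 388) [ 0.39   -0.2023]
(408, 405) [ 0.384 -0.309]
(495, 322) [ 0.4231 -0.3543]
(680, 355) [ 0.4083 -0.4311]
(464, 288) [ 0.4381 -0.3414]
(287, 97) [ 0.522  -0.2646]
(97, 265) [ 0.4464 -0.1805]
(278, 465) [ 0.3596 -0.259 ]
[[ 6.24293831e-04 -9.51855048e-01 -3.06547839e-01  7.90567777e-02]
 [ 9.99999774e-01  5.17974758e-04  4.28177223e-04  3.31701203e-04]
 [-2.48778609e-04 -3.06548037e-01  9.51855157e-01 -1.23766297e-01]
 [ 0.00000000e+00  0.00000000e+00  0.00000000e+00  1.00000000e+00]] [[305.96373858   0.         320.82411948]
 [  0.         305.96373858 204.4905376 ]
 [  0.           0.           1.        ]]
[[-0.6154, -0.3213, -0.0994, 0.0, -0.0, 0.0337]]
[[-0.2846, -0.413, 0.0, 0.0, 0.0, 0.0278]]
[[-0.2631, -0.5625, 0.0, 0.0, 0.0, 0.0139]]
```

Call:
carry_out(
  increments=[
    [[-0.615, -0.321, -0.1, 0, 0, 0.034], [-0.615, -0.321, -0.1, 0, 0, 0.034], [-0.615, -0.321, -0.1, 0, 0, 0.034], [-0.615, -0.321, -0.1, 0, 0, 0.034], [-0.615, -0.321, -0.1, 0, 0, 0.034]],
  ],
)

```text
clock: 1.88
tcp_pos: [0.3947, 0.3255, 0.2955]
orientation: [0.0, 0.26, 0.966, 0.0]
wrist_force: [2.0, 0.6, 0.5]
finger_gap: 0.0852
grip_force: 0.0
```

Call:
carry_out(
  increments=[
    [[-0.285, -0.413, 0, 0, 0, 0.028], [-0.285, -0.413, 0, 0, 0, 0.028], [-0.285, -0.413, 0, 0, 0, 0.028], [-0.285, -0.413, 0, 0, 0, 0.028], [-0.285, -0.413, 0, 0, 0, 0.028]],
  ],
)

```text
clock: 2.5
tcp_pos: [0.4136, 0.0729, 0.2951]
orientation: [0.0, 0.347, 0.938, -0.0]
wrist_force: [-0.2, 0.7, -0.3]
finger_gap: 0.0855
grip_force: 0.0
```

Call:
carry_out(
  increments=[
    [[-0.263, -0.5625, 0, 0, 0, 0.014], [-0.263, -0.5625, 0, 0, 0, 0.014], [-0.263, -0.5625, 0, 0, 0, 0.014], [-0.263, -0.5625, 0, 0, 0, 0.014], [-0.263, -0.5625, 0, 0, 0, 0.014]],
  ],
  jaw=0.5,
)

```text
clock: 3.12
tcp_pos: [0.332, -0.224, 0.2952]
orientation: [0.001, 0.384, 0.923, 0.0]
wrist_force: [1.0, 0.1, -0.8]
finger_gap: 0.0427
grip_force: 0.0
```

```bash
cat >> h.py <<'E'
def wrist():
    p,R=cur();c=env.read_camera("wrist");T=np.array(c["T_tool_cam"]);M=np.eye(4);M[:3,:3]=R.as_matrix();M[:3,3]=p
    E=np.linalg.inv(M@T);c["R"]=E[:3,:3];c["t"]=E[:3,3];return c
E
python3 - <<'E'
from h import *
import pickle
c=wrist();cv2.imwrite("pics/w1.png",c["frame"]);pickle.dump(c,open("w1.pkl","wb"))
for k in "nest_mouth post_a dial_center".split():
    print(k,[(round(d["score"],2),np.round(d["position"],3).tolist()) for d in env.find_in("wrist",k)][:5])
E
```

```text
nest_mouth [(0.71, [0.428, -0.246, 0.05])]
post_a [(0.65, [0.425, -0.248, 0.054])]
dial_center [(0.89, [0.422, -0.269, 0.049]), (0.53, [0.424, -0.247, 0.052])]
```

View pics/w1.png

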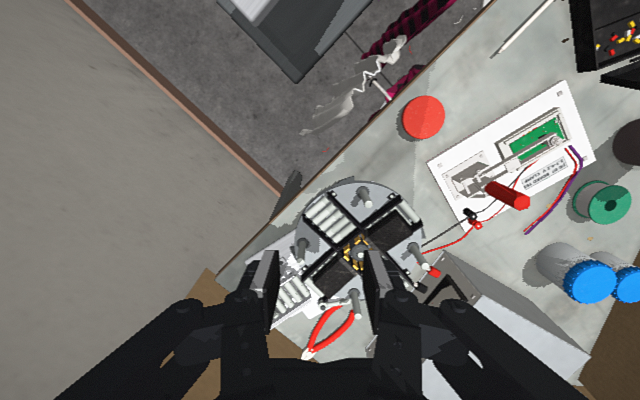

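The wrist view shows the dial at about (358,250), the empty nest toward (325,215), and posts near (367,190), (302,240), (355,295) and (413,247), with the chute at lower left. I'll zoom to read the post tops accurately.

```bash
python3 - <<'E'
import pickle,cv2
c=pickle.load(open("w1.pkl","rb"))
cv2.imwrite("pics/w1z.png",cv2.resize(c["frame"][175:320,245:440],None,fx=4,fy=4,interpolation=cv2.INTER_CUBIC))
E
```

```text
(no output)
```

View pics/w1z.png

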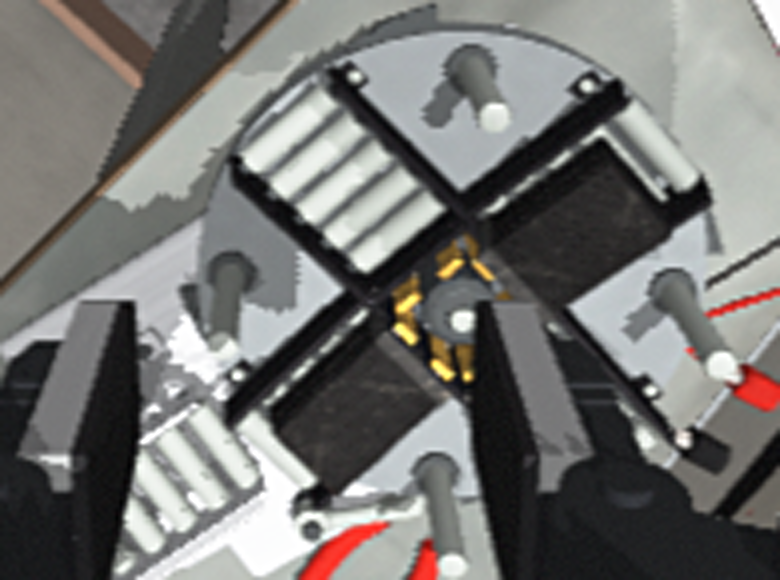

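Post tops in the crop are d (493,115), a (219,338), b (453,563) and c (722,365). I'll compute the positions and the straddling approach to post_d.

```bash
python3 - <<'E'
from h import *
import pickle
c=pickle.load(open("w1.pkl","rb"))
u=lambda a,b,z:unproj(c,245+(a-1.5)/4,175+(b-1.5)/4,z)[:2]
D,A,B,C=[u(a,b,.088) for a,b in[(493,115),(219,338),(453,563),(722,365)]]
O=(A+B+C+D)/4;print("axis",O)
th=[]
for n,p,o in zip("dabc",[D,A,B,C],[135,225,315,45]):
    v=p-O;a=np.degrees(np.arctan2(v[1],v[0]));th.append((a-o+180)%360-180);print(n,p.round(4),np.hypot(*v).round(4),a.round(1))
print("offset",np.mean(th),"empty nest yaw",180+np.mean(th))
for q in[(190,455),(240,438),(150,520)]:
    p=u(*q,.06);v=p-O;print("chute px",p.round(4),np.hypot(*v).round(3),np.degrees(np.arctan2(v[1],v[0])).round(1)%360)
E
```

```text
axis [ 0.43988358 -0.26016236]
d [ 0.3887 -0.2047] 0.0755 132.7
a [ 0.3823 -0.3106] 0.0765 -138.8
b [ 0.4915 -0.3159] 0.076 -47.2
c [ 0.497  -0.2094] 0.0764 41.6
offset -2.9203432180305953 empty nest yaw 177.0796567819694
chute px [ 0.4148 -0.3615] 0.104 256.1
chute px [ 0.4222 -0.3449] 0.087 258.2
chute px [ 0.4228 -0.3901] 0.131 262.5
```

```bash
cat >> h.py <<'E'
O=np.array([.4402,-.2601])
def arc(phi,r=.077,z=.080):
    a=np.radians(phi);return ((O[0]+r*np.cos(a),O[1]+r*np.sin(a),z),pose(phi-90))
E
python3 - <<'E'
from h import *
a=arc(132.1);h=((a[0][0],a[0][1],.15),a[1])
plan([[h],[a],[arc(132.1+5*k) for k in range(1,6)]])
E
```

```text
[[-0.0511, 0.1084, 0.2894, 0.0001, -0.0001, 0.0071]]
[[0.0, 0.0, 0.14, 0.0, 0.0, 0.0]]
[[-0.0006, -0.0134, 0.0, 0.0, 0.0, -0.0139], [-0.0023, -0.0267, 0.0, 0.0, 0.0, -0.0278], [-0.0052, -0.0399, 0.0, 0.0, 0.0, -0.0417], [-0.0093, -0.0527, 0.0, 0.0, 0.0, -0.0556], [-0.0144, -0.0651, 0.0, 0.0, 0.0, -0.0694]]
```

Call:
carry_out(
  increments=[
    [[-0.051, 0.1085, 0.289, 0, 0, 0.007], [-0.051, 0.1085, 0.289, 0, 0, 0.007], [-0.051, 0.1085, 0.289, 0, 0, 0.007], [-0.051, 0.1085, 0.289, 0, 0, 0.007], [-0.051, 0.1085, 0.289, 0, 0, 0.007]],
  ],
  jaw=0.7,
)

```text
clock: 3.95
tcp_pos: [0.3894, -0.2019, 0.1516]
orientation: [0.001, 0.404, 0.915, -0.0]
wrist_force: [-1.1, -0.5, 0.3]
finger_gap: 0.0257
grip_force: 0.0
```

```bash
python3 - <<'E'
from h import *
s=env.get_state();print(s["tcp_pos"],s["finger_gap"],s["wrist_force"],s["joint_pos"])
c=wrist();cv2.imwrite("pics/w2.png",c["frame"][150:400,170:470])
a=arc(132.1);plan([[a]])
E
```

```text
[ 0.38938244 -0.20188535  0.15162463] 0.025673114318320128 [-1.10528542 -0.49950312  0.31200703] [-6.61786140e-01  1.09274798e-01 -4.63698128e-01  9.96738619e-01
  6.92569089e-05  1.68976199e-01]
[[0.001, -0.0021, 0.1441, 0.0001, 0.0004, 0.0007]]
```

View pics/w2.png

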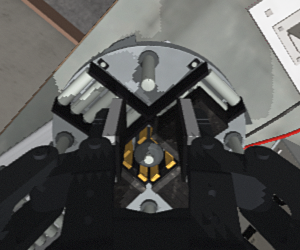

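The half-open fingers are over the dial, and post_d's top is at crop (149,87), which is full-frame (319,237), centred between them.

```bash
python3 - <<'E'
from h import *
c=wrist();p=unproj(c,319,237,.088);print(p,cur()[0],rot().inv().apply(p-cur()[0]))
E
```

```text
[ 0.3916304  -0.20641182  0.088     ] [ 0.38955555 -0.20294143  0.15216362] [-0.00377189 -0.00083977  0.06417465]
```

Well centred (lateral 0.8 mm, radial 3.8 mm inward). I'll descend and start pushing.

Call:
carry_out(
  increments=[
    [[-0.002, -0.002, 0.07, 0, 0, 0], [-0.002, -0.002, 0.144, 0, 0, 0], [-0.002, -0.002, 0.144, 0, 0, 0]],
  ],
)

```text
clock: 4.42
tcp_pos: [0.3872, -0.2035, 0.0777]
orientation: [-0.002, 0.405, 0.914, 0.0]
wrist_force: [-0.5, 0.0, 0.1]
finger_gap: 0.0256
grip_force: 0.0
```

Call:
carry_out(
  increments=[
    [[-0.0006, -0.0134, 0, 0, 0, -0.0139], [-0.0023, -0.0267, 0, 0, 0, -0.0278], [-0.0052, -0.0399, 0, 0, 0, -0.0417], [-0.0093, -0.0527, 0, 0, 0, -0.0556], [-0.0144, -0.0651, 0, 0, 0, -0.0694]],
  ],
)

```text
clock: 5.05
tcp_pos: [0.3703, -0.2325, 0.0808]
orientation: [0.002, 0.196, 0.981, -0.001]
wrist_force: [0.4, 0.5, -0.3]
finger_gap: 0.0252
grip_force: 0.4
```

```bash
python3 - <<'E'
from h import *
p,R=cur();v=p[:2]-O;print(p,np.hypot(*v),np.degrees(np.arctan2(v[1],v[0])),np.degrees(np.arctan2(*R.as_matrix()[1::-1,1])),env.get_state()["finger_gap"])
E
```

```text
[ 0.37025141 -0.23248389  0.08080496] 0.07520276033448413 158.45560534684972 67.38337315909914 0.025150379723668494
```

Good tracking, so I'll continue the arc.

Call:
carry_out(
  increments=[
    [[-0.0006, -0.0134, 0, 0, 0, -0.0139], [-0.0023, -0.0267, 0, 0, 0, -0.0278], [-0.0052, -0.0399, 0, 0, 0, -0.0417], [-0.0093, -0.0527, 0, 0, 0, -0.0556], [-0.0144, -0.0651, 0, 0, 0, -0.0694]],
  ],
)

```text
clock: 5.68
tcp_pos: [0.3643, -0.2654, 0.0809]
orientation: [0.001, -0.021, 1.0, -0.001]
wrist_force: [1.0, 0.6, 0.6]
finger_gap: 0.0258
grip_force: 0.4
```

Call:
carry_out(
  increments=[
    [[-0.0006, -0.0134, 0, 0, 0, -0.0139], [-0.0023, -0.0267, 0, 0, 0, -0.0278], [-0.0052, -0.0399, 0, 0, 0, -0.0417], [-0.0093, -0.0527, 0, 0, 0, -0.0556], [-0.0144, -0.0651, 0, 0, 0, -0.0694]],
  ],
)

```text
clock: 6.3
tcp_pos: [0.3726, -0.297, 0.0809]
orientation: [0.001, -0.236, 0.972, -0.001]
wrist_force: [0.7, 3.5, 1.2]
finger_gap: 0.0254
grip_force: 1.3
```

```bash
python3 - <<'E'
from h import *
p,R=cur();v=p[:2]-O;print(p,np.hypot(*v),np.degrees(np.arctan2(v[1],v[0])),np.degrees(np.arctan2(*R.as_matrix()[1::-1,1])),env.get_state()["wrist_force"])
plan([[arc(210+4*k,.077) for k in range(5)]])
E
```

```text
[ 0.37256485 -0.29697408  0.08087015] 0.07703382695780837 -151.40117684285423 117.35919976606928 [0.68464866 3.50353272 1.20947691]
[[-0.0002, -0.0038, 0.0017, -0.0002, 0.0003, -0.0073], [-0.0011, -0.0145, 0.0018, -0.0003, 0.0002, -0.0184], [-0.0027, -0.0251, 0.0018, -0.0003, 0.0002, -0.0296], [-0.005, -0.0356, 0.0018, -0.0003, 0.0002, -0.0407], [-0.0081, -0.0459, 0.0018, -0.0003, 0.0002, -0.0518]]
```

Call:
carry_out(
  increments=[
    [[-0.0003, -0.008, 0, 0, 0, -0.0083], [-0.001, -0.016, 0, 0, 0, -0.0167], [-0.002, -0.024, 0, 0, 0, -0.025], [-0.0035, -0.032, 0, 0, 0, -0.0333], [-0.0035, -0.032, 0, 0, 0, -0.0333]],
  ],
)

```text
clock: 6.92
tcp_pos: [0.3815, -0.311, 0.0806]
orientation: [0.001, -0.335, 0.942, -0.001]
wrist_force: [-0.2, 1.2, -0.1]
finger_gap: 0.0256
grip_force: 0.1
```

Call:
carry_out(
  increments=[
    [[-0.0003, -0.008, 0, 0, 0, -0.0083], [-0.0007, -0.0125, 0, 0, 0, -0.013], [-0.0007, -0.0125, 0, 0, 0, -0.013]],
  ],
)

```text
clock: 7.3
tcp_pos: [0.3854, -0.3151, 0.0791]
orientation: [0.0, -0.373, 0.928, -0.001]
wrist_force: [-0.5, -0.0, -0.3]
finger_gap: 0.0255
grip_force: 0.0
```

```bash
python3 - <<'E'
from h import *
p,R=cur();v=p[:2]-O;print(p,np.hypot(*v),np.degrees(np.arctan2(v[1],v[0])),np.degrees(np.arctan2(*R.as_matrix()[1::-1,1])),env.get_state()["wrist_force"])
c=wrist();cv2.imwrite("pics/w3.png",cv2.resize(c["frame"][150:350,220:420],None,fx=3,fy=3,interpolation=cv2.INTER_CUBIC))
E
```

```text
[ 0.38535739 -0.31507822  0.07908337] 0.07765511718865835 -134.92924851843946 133.82204801615805 [-0.51091956 -0.04883228 -0.31671513]
```

View pics/w3.png

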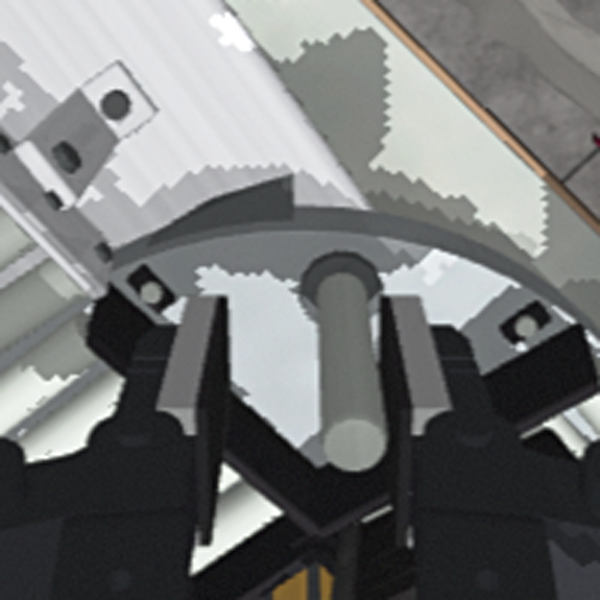

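The post (crop (350,440)) sits against the right, trailing finger and is now past the chute, so the empty nest has gone by. Now I'll push back slowly.

Call:
carry_out(
  increments=[
    [[-0.0005, 0.009, 0, 0, 0, 0.009], [-0.001, 0.018, 0, 0, 0, 0.018], [-0.002, 0.027, 0, 0, 0, 0.027], [-0.002, 0.027, 0, 0, 0, 0.027]],
  ],
)

```text
clock: 7.85
tcp_pos: [0.3761, -0.3038, 0.0784]
orientation: [0.0, -0.294, 0.956, 0.0]
wrist_force: [0.4, -1.2, -0.6]
finger_gap: 0.0256
grip_force: 0.0
```

Call:
carry_out(
  increments=[
    [[0, 0.002, 0, 0, 0, 0.002], [0, 0.004, 0, 0, 0, 0.004], [0, 0.006, 0, 0, 0, 0.006], [0, 0.006, 0, 0, 0, 0.006]],
  ],
)

```text
clock: 8.35
tcp_pos: [0.3747, -0.3016, 0.0784]
orientation: [0.0, -0.276, 0.961, -0.0]
wrist_force: [0.6, -0.8, 0.5]
finger_gap: 0.0259
grip_force: 0.2
```

```bash
cat > a.py <<'E'
from h import *
p,R=cur();v=p[:2]-O;s=env.get_state();print(p,np.hypot(*v),np.degrees(np.arctan2(v[1],v[0]))%360,R.inv().apply(s["wrist_force"]),s["grip_force"],s["ft_torque"])
E
python3 a.py
```

```text
[ 0.37466023 -0.30159813  0.07840749] 0.07757290894883472 212.34096273876094 [-0.12576618 -0.98011404 -0.48759992] 0.20365873351693153 [-0.10530568 -0.02566134  0.04389837]
```

Call:
carry_out(
  increments=[
    [[0, 0.0015, 0, 0, 0, 0.0015], [0, 0.003, 0, 0, 0, 0.003], [0, 0.003, 0, 0, 0, 0.003]],
  ],
)

```text
clock: 8.72
tcp_pos: [0.3738, -0.3002, 0.0783]
orientation: [-0.0, -0.266, 0.964, 0.0]
wrist_force: [-0.1, 0.5, 1.7]
finger_gap: 0.0259
grip_force: 0.2
```

Call:
carry_out(
  increments=[
    [[0, 0.0015, 0, 0, 0, 0.0015], [0, 0.003, 0, 0, 0, 0.003], [0, 0.003, 0, 0, 0, 0.003]],
  ],
)

```text
clock: 9.1
tcp_pos: [0.3729, -0.2989, 0.0783]
orientation: [-0.0, -0.257, 0.966, 0.0]
wrist_force: [-0.1, -0.8, -0.9]
finger_gap: 0.0254
grip_force: 0.1
```

```bash
python3 a.py
```

```text
[ 0.3729296  -0.2988524   0.07831464] 0.07763411637849767 209.9449172232883 [ 0.48810162 -0.66730501  0.86703417] 0.145792574621737 [-0.06651755 -0.0375576   0.04876166]
```

Call:
carry_out(
  increments=[
    [[0, 0.001, 0, 0, 0, 0.001], [0, 0.002, 0, 0, 0, 0.002], [0, 0.002, 0, 0, 0, 0.002]],
  ],
)

```text
clock: 9.48
tcp_pos: [0.3725, -0.2981, 0.0783]
orientation: [-0.0, -0.251, 0.968, 0.0]
wrist_force: [0.7, 0.1, 0.3]
finger_gap: 0.0257
grip_force: 0.2
```

Call:
carry_out(
  increments=[
    [[0, 0.001, 0, 0, 0, 0.001], [0, 0.002, 0, 0, 0, 0.002], [0, 0.002, 0, 0, 0, 0.002]],
  ],
)

```text
clock: 9.85
tcp_pos: [0.3723, -0.2976, 0.0784]
orientation: [0.0, -0.245, 0.969, -0.0]
wrist_force: [2.5, -1.4, -1.9]
finger_gap: 0.0254
grip_force: 1.2
```

```bash
python3 a.py
```

```text
[ 0.37230509 -0.29761393  0.07840356] 0.07756941408456716 208.921938070942 [-1.49486991 -2.43802487  1.86893327] 1.2392555549740791 [-0.29741475 -0.34028457 -0.01101815]
```

Call:
carry_out(
  increments=[
    [[0, 0.001, 0, 0, 0, 0.001], [0, 0.001, 0, 0, 0, 0.001], [0, 0.001, 0, 0, 0, 0.001]],
  ],
)

```text
clock: 10.22
tcp_pos: [0.3723, -0.2975, 0.0785]
orientation: [0.0, -0.242, 0.97, -0.001]
wrist_force: [2.3, -3.9, -3.6]
finger_gap: 0.0261
grip_force: 2.6
```

Call:
carry_out(
  increments=[
    [[0, 0.001, 0, 0, 0, 0.001], [0, 0.001, 0, 0, 0, 0.001], [0, 0.001, 0, 0, 0, 0.001]],
  ],
)

```text
clock: 10.6
tcp_pos: [0.3723, -0.2974, 0.0785]
orientation: [0.0, -0.239, 0.971, -0.001]
wrist_force: [4.0, -5.3, -4.5]
finger_gap: 0.0258
grip_force: 3.1
```

```bash
python3 a.py
```

```text
[ 0.37233195 -0.29738049  0.07850543] 0.07743324223293399 208.7803588180006 [-1.04580959 -6.55777034  4.53231837] 3.0740777403116226 [-0.89242266 -0.7641153  -0.00168013]
```

The dial is hard against the stop: 6.5 N with no further motion, at the expected angle. I'll back off, lift, and look.

Call:
carry_out(
  increments=[
    [[0, -0.01, 0, 0, 0, -0.006], [0, -0.018, 0, 0, 0, -0.01], [0, -0.018, 0, 0, 0, -0.01]],
  ],
)

```text
clock: 10.98
tcp_pos: [0.3755, -0.3041, 0.0782]
orientation: [-0.0, -0.269, 0.963, 0.001]
wrist_force: [0.3, 0.8, -0.7]
finger_gap: 0.0255
grip_force: 0.0
```

Call:
carry_out(
  increments=[
    [[0, 0, -0.1, 0, 0, 0], [0, 0, -0.2, 0, 0, 0], [0.03, -0.05, -0.34, 0, 0, 0], [0.03, -0.07, -0.34, 0, 0, 0], [0.03, -0.07, -0.34, 0, 0, 0]],
  ],
  jaw=0,
)

```text
clock: 11.6
tcp_pos: [0.3815, -0.3429, 0.2493]
orientation: [0.0, -0.269, 0.963, -0.001]
wrist_force: [-0.5, -0.3, 0.2]
finger_gap: 0.0854
grip_force: 0.0
```

```bash
python3 - <<'E'
from h import *
import pickle
print(cur()[0])
c=wrist();pickle.dump(c,open("w4.pkl","wb"))
cv2.imwrite("pics/w4.png",cv2.resize(c["frame"][130:330,200:440],None,fx=3,fy=3,interpolation=cv2.INTER_CUBIC))
E
```

```text
[ 0.38145687 -0.34294641  0.24932882]
```

View pics/w4.png

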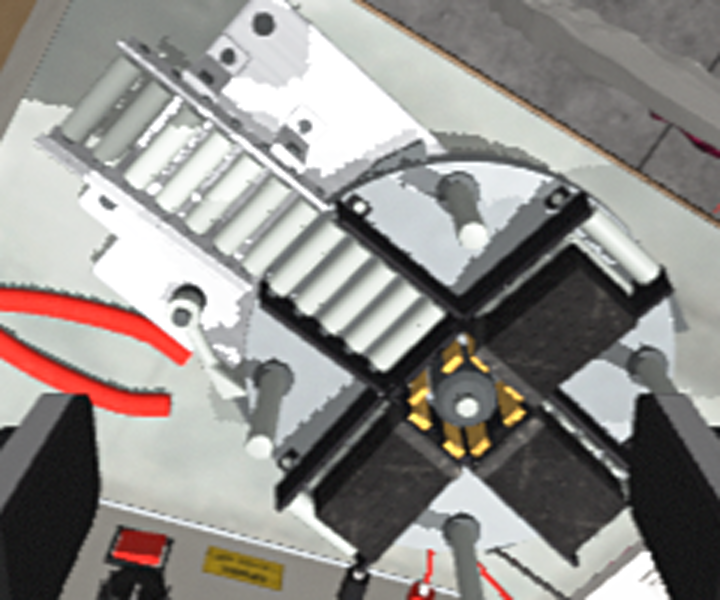

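The picture shows the empty nest, centre line (280,250)→(415,340), collinear with the chute, (100,98)→(290,243). Post tops d and a are at (470,237) and (260,443). Now for the chute geometry.

```bash
python3 - <<'E'
from h import *
import pickle
c=pickle.load(open("w4.pkl","rb"))
u=lambda a,b,z:unproj(c,200+(a-1)/3,130+(b-1)/3,z)[:2]
D=u(470,237,.088);A=u(260,443,.088);m=(A+D)/2;t=A-D;L=np.hypot(*t)
n=np.array([t[1],-t[0]])/L   # outward
if n@(m-O)<0:n=-n
ax=m-n*.076*np.cos(np.pi/4)
print("A,D",A,D,L,"yaw",np.degrees(np.arctan2(n[1],n[0]))%360,"axis",ax)
a=u(101,99,.070);b=u(290,243,.0575);e=u(415,345,.052)
for p in(a,b,e):
    v=p-ax;print(p,np.hypot(*v),np.degrees(np.arctan2(v[1],v[0]))%360)
v=a-e;print("line yaw",np.degrees(np.arctan2(v[1],v[0]))%360)
W=cloud(c);f=lambda a,b:W[130+b//3,200+a//3].round(4)
for q in[(85,100),(98,97),(140,130),(190,170),(235,200),(283,237),(300,255),(395,320)]:
    w=f(*q);v=w[:2]-ax;print(q,w,np.hypot(*v).round(4),(np.degrees(np.arctan2(v[1],v[0]))%360).round(1))
print("load est",ax+.142*n)
print(cur()[0],env.get_state()["joint_pos"])
P=pose
plan([[((.44,-.05,.30),P(150))],[((.44,.05,.30),P(180))],[((.40,.32,.25),P(181.2))]])
E
```

```text
A,D [ 0.48104253 -0.3248879 ] [ 0.37819613 -0.30368077] 0.10501012253275509 yaw 258.3487999152775 axis [ 0.44047232 -0.26165152]
[ 0.40548651 -0.43008458] 0.17202819808868416 258.26575697770613
[ 0.42101807 -0.3498627 ] 0.09033094623370824 257.5629790034534
[ 0.43387929 -0.28769028] 0.026860470903907998 255.79130036910686
line yaw 258.72337615731306
(85, 100) [ 0.4088 -0.4346  0.0693] 0.1758 259.6
(98, 97) [ 0.4057 -0.4316  0.0695] 0.1735 258.4
(140, 130) [ 0.4092 -0.4148  0.067 ] 0.1563 258.5
(190, 170) [ 0.4133 -0.3937  0.064 ] 0.1348 258.4
(235, 200) [ 0.4165 -0.375   0.0584] 0.1159 258.1
(283, 237) [ 0.4208 -0.3529  0.057 ] 0.0933 257.8
(300, 255) [ 0.4241 -0.3437  0.0553] 0.0837 258.7
(395, 320) [ 0.4305 -0.2991  0.0473] 0.0388 255.1
load est [ 0.41179496 -0.40072564]
[ 0.38080126 -0.3417198   0.24793391] [-8.88463882e-01  1.91931594e-01 -1.19478177e-01  1.26033863e+00
  1.81988850e-04 -1.43373385e+00]
[[-0.4038, 0.4375, -0.1037, 0.0001, 0.0, -0.0799]]
[[-0.1732, 0.1, 0.0, 0.0, 0.0, -0.0833]]
[[-0.54, 0.08, 0.1, -0.0, 0.0, -0.0033]]
```

Everything agrees: chute yaw is about 258.5° and the load point about (0.4115, −0.4005, 0.065). On to the battery.

Call:
carry_out(
  increments=[
    [[-0.404, 0.437, -0.104, 0, 0, -0.08], [-0.404, 0.437, -0.104, 0, 0, -0.08], [-0.404, 0.437, -0.104, 0, 0, -0.08], [-0.404, 0.437, -0.104, 0, 0, -0.08], [-0.404, 0.437, -0.104, 0, 0, -0.08]],
  ],
  jaw=0,
)

```text
clock: 12.28
tcp_pos: [0.4388, -0.0475, 0.2991]
orientation: [-0.001, -0.501, 0.865, 0.001]
wrist_force: [1.1, 0.2, -0.1]
finger_gap: 0.0854
grip_force: 0.0
```

Call:
carry_out(
  increments=[
    [[-0.173, 0.1, 0, 0, 0, -0.083], [-0.173, 0.1, 0, 0, 0, -0.083], [-0.173, 0.1, 0, 0, 0, -0.083], [-0.173, 0.1, 0, 0, 0, -0.083]],
  ],
)

```text
clock: 12.78
tcp_pos: [0.4385, 0.0504, 0.2988]
orientation: [-0.001, -0.707, 0.707, 0.001]
wrist_force: [-1.3, -0.5, 0.3]
finger_gap: 0.0852
grip_force: 0.0
```

Call:
carry_out(
  increments=[
    [[-0.5, 0.04, 0.1, 0, 0, 0], [-0.5, 0.04, 0.1, 0, 0, 0], [-0.5, 0.04, 0.1, 0, 0, 0], [-0.5, 0.04, 0.1, 0, 0, 0], [-0.5, 0.04, 0.1, 0, 0, 0]],
  ],
)

```text
clock: 13.4
tcp_pos: [0.4184, 0.3018, 0.248]
orientation: [0.002, 0.707, -0.707, -0.001]
wrist_force: [0.1, -0.9, 0.0]
finger_gap: 0.0854
grip_force: 0.0
```

```bash
python3 - <<'E'
from h import *
import pickle
print(cur()[0],rot().as_matrix().round(3).tolist(),env.get_state()["joint_pos"])
c=wrist();pickle.dump(c,open("w5.pkl","wb"));cv2.imwrite("pics/w5.png",c["frame"])
W=cloud(c)
m=(W[...,2]>.018)&(W[...,2]<.03)&(abs(W[...,0]-.43)<.04)&(abs(W[...,1]-.318)<.045)
p=W[m];r=cv2.minAreaRect((p[:,:2]*1000).astype(np.float32));print(m.sum(),r,np.median(p[:,2]))
b=W[(W[...,2]>.004)&(W[...,2]<.018)&(abs(W[...,0]-.43)<.03)&(abs(W[...,1]-.318)<.045)];print(np.nanmin(b,0),np.nanmax(b,0))
for k in("battery","terminals"):print(k,[(d["score"],d["position"]) for d in env.find_in("wrist",k)])
E
```

```text
[0.41844813 0.30175349 0.248033  ] [[0.001, -1.0, -0.004], [-1.0, -0.001, -0.001], [0.001, 0.004, -1.0]] [ 4.68717615e-01  2.02333385e-01 -1.06244290e-01  1.26602944e+00
  6.33105272e-04 -1.10263195e+00]
1173 ((429.96441650390625, 318.1568908691406), (32.505104064941406, 52.17689895629883), 2.7550063133239746) 0.023663197857286346
[0.4158111  0.29167378 0.00430926] [0.44589354 0.34808029 0.01772548]
battery [(0.68, [0.43, 0.3126, 0.0235])]
terminals [(0.82, [0.4358, 0.3161, 0.0244])]
```

View pics/w5.png

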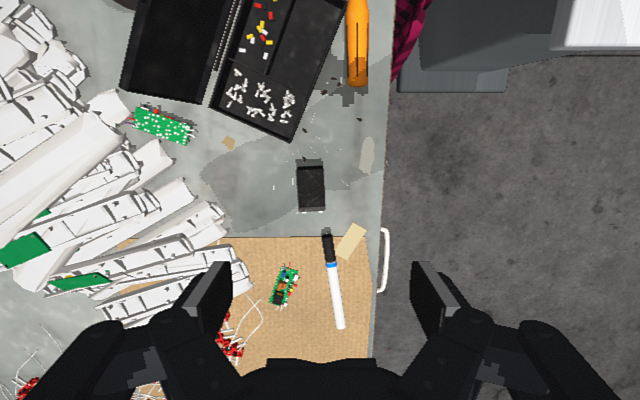

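The battery shows at (311,186), long axis almost vertical in the image, with the pen below it at (333,280) and nothing between the fingers. I'll settle which end carries the terminals from pixel and depth values.

```bash
python3 - <<'E'
from h import *
import pickle
c=pickle.load(open("w5.pkl","rb"));g=c["frame"].max(2);W=cloud(c)
np.set_printoptions(linewidth=250)
for a,b in((154,168),(202,217)):
    print("rows",a);print(g[a:b,292:332]);print((W[a:b,294:330:2,2]*1000).round().astype(int));print((W[a:b,310,1]*1000).round(1))
E
```

```text
rows 154
[[189 173 156 154 154 153 169 160 150 150 150 151 149 147 149 147 146 147 148 146 146 147 146 146 146 147 148 147 147 147 148 148 147 151 151 150 149 150 152 153]
 [160 157 154 154 154 152 155 154 153 152 149 150 151 149 148 150 148 147 148 148 146 144 146 145 147 147 148 148 148 148 148 147 148 150 151 151 151 151 152 154]
 [155 157 156 155 154 154 154 164 161 151 104 126 149 153 152 151 149 148 146 146 146 148 147 148 146 146 147 148 148 146 147 146 148 149 149 150 152 151 151 153]
 [156 155 154 156 154 155 154 139 148 153  98  58  75 129 153 153 151 150 153 150 149 147 148 149 148 149 151 147 145 147 148 147 148 149 149 148 149 152 150 151]
 [154 154 157 154 156 155 156 152 156 154 102  57  48  77 133 151 153 151 152 150 150 148 149 147 147 149 146 110  88 128 147 148 146 146 148 150 152 151 151 151]
 [156 154 155 118  90  88  90  89  89  95 110  87  54  55  78  89  89  87  88  87  87  86  85  87  85  86  85  80  80 130 149 149 148 148 148 148 150 150 151 150]
 [153 154 156 115  81  83  85  83  84  84  87  67  53  59  72  84  82  83  82  81  78  81  80  79  79  81  81  80
[... 9403 characters left out ...]
 25 23 25 24 25 25 24 24 25  0 -1]
 [-1 -2 23 25 23 24 24 24 24 25 24 23 25 24 24 24  0 -2]
 [-1 -2 23 26 26 24 24 25 23 25 25 23 24 23 25 25  0 -1]
 [ 0  0 24 25 25 25 25 23 24 23 24 24 25 24 24 24  0  2]
 [ 0  0 24 23 24 23 24 24 22 22  0  0 16 16  0  1  0  1]
 [ 0 -1  1  0 15 17  0 -1 -1  0  0  1  0 -1  0  0  1 -1]
 [ 1  1 -1  0  0 -1  1  1  1  0 -1 -1  0 -1  1  1  0  0]
 [ 1 -1  0 -1  0  0  0  0  0 -1  0  0 -1  1 -1  0  1  0]
 [ 0 -1  0  0 -1  0  1 -1  0  0  0  0  1  0  0  0 -1 -1]
 [ 1  1  0 -1  0 -1  0  0  0  0 -1  0  0 -1  0  0 -1  0]]
[332.1 333.7 335.  336.  337.4 338.8 339.8 341.3 342.4 344.3 353.6 354.3 355.9 357.5 358.6]<stdin>:6: RuntimeWarning: invalid value encountered in cast
```

Bright metal terminals (z≈16 mm) show at the battery's +y end, pixels (304,212) and (321,211). What I took for terminals earlier was shadow. The battery's y axis therefore points to yaw ≈272.4°, and only about −14° of turn is needed for the chute (258.5°).

```bash
python3 - <<'E'
from h import *
print(cur()[0])
plan([[((.430,.318,.08),pose(182.4))],[((.430,.318,.029),pose(182.4))]])
E
```

```text
[0.4198684  0.29869295 0.24964498]
[[-0.0391, -0.0207, 0.3392, 0.0003, -0.0002, -0.0071]]
[[0.0, 0.0, 0.102, 0.0, 0.0, 0.0]]
```

Call:
carry_out(
  increments=[
    [[-0.039, -0.02, 0.1, 0, 0, -0.007], [-0.039, -0.02, 0.22, 0, 0, -0.007], [-0.039, -0.02, 0.339, 0, 0, -0.007], [-0.039, -0.02, 0.339, 0, 0, -0.007], [-0.039, -0.02, 0.339, 0, 0, -0.007]],
  ],
  jaw=0.2,
)

```text
clock: 14.18
tcp_pos: [0.4319, 0.3184, 0.083]
orientation: [-0.001, 0.721, -0.693, 0.0]
wrist_force: [-0.1, 0.3, 0.6]
finger_gap: 0.0686
grip_force: 0.0
```

```bash
python3 - <<'E'
from h import *
p,R=cur();print(p,R.as_matrix()[:,1],env.get_state()["finger_gap"])
plan([[((.430,.318,.029),pose(182.4))]])
E
```

```text
[0.43191824 0.31844508 0.08303354] [-0.99916834 -0.04072567 -0.00201179] 0.06864399189053565
[[0.0008, 0.0041, 0.1081, -0.0003, 0.0001, -0.0002]]
```

Call:
carry_out(
  increments=[
    [[0.001, 0.004, 0.06, 0, 0, 0], [0.001, 0.004, 0.105, 0, 0, 0], [0.001, 0.004, 0.105, 0, 0, 0]],
  ],
)

```text
clock: 14.55
tcp_pos: [0.4295, 0.3185, 0.0301]
orientation: [-0.001, 0.722, -0.692, 0.0]
wrist_force: [0.3, 0.1, 0.5]
finger_gap: 0.0684
grip_force: 0.0
```

Call:
carry_out(
  increments=[
    [[0, 0, 0, 0, 0, 0], [0, 0, 0, 0, 0, 0], [0, 0, 0, 0, 0, 0], [0, 0, 0, 0, 0, 0], [0, 0, 0, 0, 0, 0]],
  ],
  jaw=0.75,
  squeeze=30,
)

```text
clock: 15.18
tcp_pos: [0.4299, 0.3191, 0.0305]
orientation: [-0.002, 0.722, -0.692, 0.001]
wrist_force: [-0.7, -1.0, 6.8]
finger_gap: 0.0322
grip_force: 30.5
```

```bash
python3 - <<'E'
from h import *
p,R=cur();s=env.get_state();print(p,s["finger_gap"],s["grip_force"],s["wrist_force"])
P=pose
plan([[((.430,.318,.26),P(182.4))],[((.44,.05,.30),P(180))],[((.43,-.22,.28),P(172))]])
E
```

```text
[0.42991071 0.31911876 0.03050078] 0.03218188867387845 30.504069328308105 [-0.74274201 -0.98429313  6.75241612]
[[0.0016, -0.0017, -0.459, -0.0006, 0.0002, 0.0002]]
[[0.5364, 0.0025, -0.08, -0.0, -0.0, 0.0067]]
[[0.54, 0.02, 0.04, 0.0, 0.0, 0.0222]]
```

Call:
carry_out(
  increments=[
    [[0, 0, -0.06, 0, 0, 0], [0, 0, -0.16, 0, 0, 0], [0, 0, -0.27, 0, 0, 0], [0, 0, -0.38, 0, 0, 0], [0, 0, -0.46, 0, 0, 0]],
  ],
)

```text
clock: 15.8
tcp_pos: [0.4287, 0.3187, 0.262]
orientation: [-0.002, 0.722, -0.692, 0.001]
wrist_force: [0.7, 0.1, -0.5]
finger_gap: 0.0322
grip_force: 30.3
```

Call:
carry_out(
  increments=[
    [[0.1, 0, -0.02, 0, 0, 0.002], [0.21, 0, -0.04, 0, 0, 0.003], [0.32, 0, -0.06, 0, 0, 0.005], [0.43, 0, -0.08, 0, 0, 0.006], [0.537, 0.002, -0.08, 0, 0, 0.007]],
  ],
)

```text
clock: 16.42
tcp_pos: [0.4392, 0.0484, 0.3001]
orientation: [0.001, -0.707, 0.707, -0.001]
wrist_force: [0.3, -0.4, -1.0]
finger_gap: 0.0319
grip_force: 30.3
```

Call:
carry_out(
  increments=[
    [[0.11, 0.004, 0, 0, 0, 0.005], [0.22, 0.008, 0, 0, 0, 0.01], [0.33, 0.012, 0.02, 0, 0, 0.015], [0.44, 0.016, 0.03, 0, 0, 0.02], [0.54, 0.02, 0.04, 0, 0, 0.022]],
  ],
)

```text
clock: 17.05
tcp_pos: [0.4283, -0.2218, 0.279]
orientation: [0.0, -0.656, 0.755, -0.001]
wrist_force: [0.3, 0.3, -0.7]
finger_gap: 0.0323
grip_force: 30.3
```

```bash
cat >> h.py <<'E'
def place(h,r=.142,yaw=258.5,ax=np.array([.4402,-.2612])):
    a=np.radians(yaw);o=np.array([np.cos(a),np.sin(a),0]);t=.158
    # body centre (TCP) lies 2.5 mm outward of the battery's origin
    n=-o*np.sin(t)+[0,0,np.cos(t)];s=o*np.cos(t)+[0,0,np.sin(t)]
    L=np.array([*ax,.065])+o*r
    k=np.cross([0,0,1],-o)
    return L+n*h+s*.0025, pose(yaw-90,k,t)
E
python3 - <<'E'
from h import *
p,R=cur();s=env.get_state();print(p,s["finger_gap"],s["grip_force"],s["joint_pos"])
q,Q=place(.0305);print("target",q,Q.as_matrix()[:,2])
plan([[(q+[0,0,.08],Q)]])
E
```

```text
[ 0.42833639 -0.22184183  0.27896512] 0.032277776660390056 30.30074715614319 [-6.44583639e-01  1.24853789e-01 -1.24071514e-01  1.32058267e+00
  1.54215809e-04 -2.07510073e+00]
target [ 0.4123543  -0.39806597  0.09551345] [-0.03136924 -0.15418472 -0.98754395]
[[0.3534, -0.0174, 0.2071, -0.001, 0.0251, 0.0096]]
```

Call:
carry_out(
  increments=[
    [[0.11, -0.006, 0.03, 0, 0.008, 0.003], [0.22, -0.011, 0.1, 0, 0.017, 0.006], [0.32, -0.017, 0.17, 0, 0.025, 0.0095], [0.3535, -0.0175, 0.207, -0.001, 0.025, 0.0095], [0.3535, -0.0175, 0.207, -0.001, 0.025, 0.0095]],
  ],
)

```text
clock: 17.68
tcp_pos: [0.412, -0.3959, 0.1734]
orientation: [-0.061, -0.631, 0.772, -0.047]
wrist_force: [0.9, 1.2, -1.0]
finger_gap: 0.0323
grip_force: 30.3
```

```bash
python3 - <<'E'
from h import *
p,R=cur();q,Q=place(.0305)
print(p-q,R.as_matrix()[:,2],(R.inv()*Q).as_rotvec())
plan([[place(.045)],[place(.033)]])
# battery side check with the wrist view: corners of the held battery by depth
c=wrist();W=cloud(c);m=(W[...,2]>.10)&(W[...,2]<.19)&(np.hypot(W[...,0]-p[0],W[...,1]-p[1])<.045)
T=R.inv().apply(W[m]-p);t=T[(T[:,2]>-.002)&(T[:,2]<.013)&(abs(T[:,1])<.015)];print(len(t));print(np.percentile(t,[1,50,99],axis=0).round(4))
# chute rollers with depth (battery held above)
for n in("top",):
    c=env.read_camera(n);print([(d["score"],d["position"]) for d in env.find_in(n,"battery")])
E
```

```text
[-0.00038655  0.00221224  0.07792648] [-0.03461816 -0.14979159 -0.98811136] [0.00405745 0.00370326 0.00114203]
[[-0.0199, -0.0022, 0.1256, 0.0006, 0.0006, 0.0002]]
[[-0.0, -0.0, 0.024, 0.0, 0.0, 0.0]]
6108
[[-0.0236 -0.0146  0.0054]
 [ 0.0046  0.0002  0.0067]
 [ 0.0269  0.0147  0.0116]]
[]
```

Call:
carry_out(
  increments=[
    [[-0.01, -0.001, 0.06, 0.0006, 0.0006, 0], [-0.02, -0.002, 0.12, 0.0006, 0.0006, 0], [-0.02, -0.002, 0.126, 0.0006, 0.0006, 0], [-0.02, -0.002, 0.126, 0.0006, 0.0006, 0]],
  ],
)

```text
clock: 18.32
tcp_pos: [0.4147, -0.3964, 0.1126]
orientation: [-0.061, -0.632, 0.771, -0.053]
wrist_force: [1.1, -0.0, -1.3]
finger_gap: 0.032
grip_force: 30.3
```

```bash
python3 - <<'E'
from h import *
p,R=cur();q,Q=place(.0305);print(R.inv().apply(q-p),(R.inv()*Q).as_rotvec(),env.get_state()["wrist_force"])
plan([[place(.032)]])
E
```

```text
[-0.00066812  0.00201402  0.01723587] [-0.00414831 -0.00391     0.00267884] [ 1.05585529 -0.04491367 -1.2518865 ]
[[-0.0013, 0.004, 0.0315, -0.0007, -0.0006, 0.0004]]
```

Call:
carry_out(
  increments=[
    [[-0.001, 0.004, 0.012, 0, 0, 0], [-0.001, 0.004, 0.022, 0, 0, 0], [-0.001, 0.004, 0.022, 0, 0, 0], [-0.001, 0.004, 0.022, 0, 0, 0]],
  ],
)

```text
clock: 18.82
tcp_pos: [0.4116, -0.3973, 0.1002]
orientation: [-0.061, -0.631, 0.771, -0.052]
wrist_force: [0.2, -0.3, -1.4]
finger_gap: 0.032
grip_force: 30.3
```

```bash
python3 - <<'E'
from h import *
p,R=cur();q,Q=place(.0305);s=env.get_state();print(R.inv().apply(q-p),(R.inv()*Q).as_rotvec(),s["wrist_force"])
E
```

```text
[-0.00013677 -0.00086603  0.00473378] [-0.00256852 -0.0028683   0.001771  ] [ 0.16230833 -0.32343878 -1.38032485]
```

Call:
carry_out(
  increments=[
    [[0, -0.001, 0.003, 0, 0, 0], [0, -0.001, 0.006, 0, 0, 0], [0, -0.001, 0.006, 0, 0, 0]],
  ],
)

```text
clock: 19.2
tcp_pos: [0.412, -0.3977, 0.0969]
orientation: [-0.061, -0.632, 0.771, -0.052]
wrist_force: [-0.2, 0.5, -0.2]
finger_gap: 0.0323
grip_force: 30.3
```

```bash
python3 - <<'E'
from h import *
p,R=cur();q,Q=place(.0305);s=env.get_state();print(R.inv().apply(q-p),(R.inv()*Q).as_rotvec(),s["wrist_force"])
E
```

```text
[ 9.40805954e-05 -4.70935885e-04  1.46978032e-03] [-0.00225215 -0.00262085  0.00199722] [-0.21920493  0.51656849 -0.19517461]
```

Call:
carry_out(
  increments=[
    [[0, 0, 0.002, 0, 0, 0], [0, 0, 0.002, 0, 0, 0]],
  ],
)

```text
clock: 19.45
tcp_pos: [0.412, -0.3978, 0.0961]
orientation: [-0.061, -0.632, 0.771, -0.052]
wrist_force: [-0.6, -0.0, -1.1]
finger_gap: 0.0327
grip_force: 30.3
```

Call:
carry_out(
  increments=[
    [[0, 0, 0, 0, 0, 0], [0, 0, 0, 0, 0, 0], [0, 0, 0, 0, 0, 0], [0, 0, 0, 0, 0, 0], [0, 0, 0, 0, 0, 0]],
  ],
  jaw=0.2,
)

```text
clock: 20.08
tcp_pos: [0.412, -0.3979, 0.0962]
orientation: [-0.061, -0.632, 0.771, -0.052]
wrist_force: [0.3, 0.3, 0.3]
finger_gap: 0.0678
grip_force: 0.0
```

Call:
carry_out(
  increments=[
    [[0, 0, -0.05, 0, 0, 0], [0, 0, -0.12, 0, 0, 0], [0.1, 0, -0.24, 0, 0, 0], [0.1, 0, -0.32, 0, 0, 0], [0.1, 0, -0.32, 0, 0, 0]],
  ],
)

```text
clock: 20.7
tcp_pos: [0.4085, -0.4235, 0.2675]
orientation: [-0.062, -0.631, 0.771, -0.057]
wrist_force: [0.4, -0.0, -0.4]
finger_gap: 0.0678
grip_force: 0.0
```

Call:
carry_out(
  increments=[
    [[0, 0, 0, 0, -0.02, 0], [0, 0, 0, 0, -0.02, 0], [0, 0, 0, 0, -0.02, 0], [0, 0, 0, 0, -0.02, 0], [0, 0, 0, 0, -0.02, 0]],
  ],
)

```text
clock: 21.32
tcp_pos: [0.4071, -0.4205, 0.2621]
orientation: [-0.013, -0.634, 0.773, -0.012]
wrist_force: [-0.4, 0.5, 0.6]
finger_gap: 0.0683
grip_force: 0.0
```

```bash
python3 - <<'E'
from h import *
import pickle
print(cur()[0]);c=wrist();pickle.dump(c,open("w6.pkl","wb"));W=cloud(c);ax=np.array([.4402,-.2612]);a=np.radians(258.5);o=np.array([np.cos(a),np.sin(a)]);l=np.array([-o[1],o[0]])
g=c["frame"].max(2)
v=W[...,:2]-ax;r=v@o;t=v@l
for lat in(-.010,0,.010):
    print(lat)
    for R in np.arange(.02,.175,.006):
        m=(abs(r-R)<.003)&(abs(t-lat)<.004)
        if m.any():print((round(float(R),3),round(float(np.nanmedian(W[m][:,2])),3),int(np.median(g[m]))),end=' ')
    print()
for n in("wrist","top"):
    env.read_camera(n);print(n,[(d["score"],d["position"]) for d in env.find_in(n,"battery")])
E
```

```text
[ 0.40712965 -0.42046408  0.26205631]
-0.01
(0.02, 0.07, 112) (0.026, 0.071, 55) (0.032, 0.072, 52) (0.038, 0.073, 52) (0.044, 0.074, 53) (0.05, 0.075, 52) (0.056, 0.076, 52) (0.062, 0.076, 55) (0.068, 0.077, 56) (0.074, 0.062, 24) (0.08, 0.055, 250) (0.086, 0.053, 179) (0.092, 0.057, 254) (0.098, 0.055, 202) (0.104, 0.06, 249) (0.11, 0.058, 226) (0.116, 0.06, 244) (0.122, 0.061, 250) (0.128, 0.057, 186) (0.134, 0.063, 250) (0.14, 0.06, 174) (0.146, 0.065, 245) (0.152, 0.063, 163) (0.158, 0.067, 249) (0.164, 0.067, 203) (0.17, 0.324, 32) 
0
(0.02, 0.07, 94) (0.026, 0.071, 63) (0.032, 0.072, 64) (0.038, 0.072, 54) (0.044, 0.074, 51) (0.05, 0.074, 51) (0.056, 0.076, 55) (0.062, 0.076, 61) (0.068, 0.077, 59) (0.074, 0.062, 26) (0.08, 0.055, 249) (0.086, 0.053, 185) (0.092, 0.057, 248) (0.098, 0.055, 206) (0.104, 0.059, 242) (0.11, 0.058, 206) (0.116, 0.061, 234) (0.122, 0.061, 246) (0.128, 0.057, 173) (0.134, 0.063, 246) (0.14, 0.061, 181) (0.146, 0.066, 246) (0.152, 0.063, 171) (0.158, 0.067, 245) (0.164, 0.066, 201) (0.17, 0.325, 32) 
0.01
(0.02, 0.07, 125) (0.026, 0.071, 71) (0.032, 0.072, 50) (0.038, 0.073, 50) (0.044, 0.074, 50) (0.05, 0.075, 53) (0.056, 0.076, 53) (0.062, 0.076, 55) (0.068, 0.076, 47) (0.074, 0.061, 25) (0.08, 0.055, 245) (0.086, 0.053, 181) (0.092, 0.057, 243) (0.098, 0.056, 204) (0.104, 0.059, 242) (0.11, 0.058, 210) (0.116, 0.061, 231) (0.122, 0.061, 237) (0.128, 0.057, 177) (0.134, 0.064, 243) (0.14, 0.06, 191) (0.146, 0.065, 244) (0.152, 0.063, 179) (0.158, 0.067, 241) (0.164, 0.066, 191) (0.17, 0.324, 32) 
wrist [(0.57, [0.4277, -0.3156, 0.071])]
top [(0.45, [0.4291, -0.3045, 0.0743])]
```

```bash
python3 - <<'E'
from h import *
c=wrist();W=cloud(c);ax=np.array([.4402,-.2612])
for yaw in(258.5,348.5,78.5,168.5):
    a=np.radians(yaw);o=np.array([np.cos(a),np.sin(a)]);l=np.array([-o[1],o[0]]);v=W[...,:2]-ax;r=v@o;t=v@l
    m=(abs(t)<.012)&(r>.03)&(r<.1)&(W[...,2]>.0655+.0)&(W[...,2]<.09);p=W[m]
    m2=(r>.04)&(r<.06)&(abs(t)<.03)&(W[...,2]>.071)&(W[...,2]<.08)
    print(yaw,m.sum(),np.percentile(r[m],[98,99.5]).round(4) if m.sum()>30 else None,"lateral",np.percentile(t[m2],[1,99]).round(4) if m2.sum()>30 else None)
E
```

```text
258.5 723 [0.0722 0.0724] lateral [-0.0162  0.015 ]
348.5 586 [0.0688 0.0696] lateral [-0.0164  0.0154]
78.5 371 [0.0554 0.0562] lateral [-0.0159  0.0153]
168.5 555 [0.0669 0.0678] lateral [-0.0148  0.0162]
```

```bash
python3 - <<'E'
from h import *
plan([[((.446,-.23,.30),pose(168.5))]])
E
```

```text
[[-0.3869, -0.0014, -0.0894, -0.0004, -0.0056, 0.0004]]
```

Call:
carry_out(
  increments=[
    [[-0.1, 0, -0.05, 0, -0.003, 0], [-0.2, 0, -0.09, 0, -0.0055, 0], [-0.3, 0, -0.09, 0, -0.0055, 0], [-0.387, -0.001, -0.09, 0, -0.0055, 0], [-0.387, -0.001, -0.09, 0, -0.0055, 0]],
  ],
  jaw=0,
)

```text
clock: 22.25
tcp_pos: [0.4461, -0.2275, 0.3007]
orientation: [0.001, -0.635, 0.772, -0.001]
wrist_force: [-0.1, -1.1, 0.2]
finger_gap: 0.0854
grip_force: 0.0
```

Call:
carry_out(
  increments=[
    [[0, 0, 0, 0, 0, 0], [0, 0, 0, 0, 0, 0]],
  ],
)

```text
clock: 22.5
tcp_pos: [0.4457, -0.2311, 0.3002]
orientation: [0.0, -0.633, 0.774, -0.001]
wrist_force: [-0.6, -0.2, -0.0]
finger_gap: 0.0853
grip_force: 0.0
```

```bash
python3 - <<'E'
from h import *
c=wrist();W=cloud(c);ax=np.array([.4402,-.2612])
v0=W[...,:2]-ax
for yaw in(258.5,348.5,78.5,168.5):
    a=np.radians(yaw);o=np.array([np.cos(a),np.sin(a)]);l=np.array([-o[1],o[0]]);r=v0@o;t=v0@l
    m=(abs(t)<.012)&(r>.03)&(r<.1)&(W[...,2]>.0665)&(W[...,2]<.09)
    out=[]
    for s in(.03,.065):
        q=(abs(r-s)<.004)&(abs(t)<.03)&(W[...,2]>.068)&(W[...,2]<.082);out.append(np.percentile(t[q],[1,99]).mean().round(4) if q.sum()>20 else None)
    print(yaw,m.sum(),np.percentile(r[m],[98,99.5]).round(4),"centreline at r=30,65:",out)
    print([(round(float(R),3),round(float(np.nanmedian(W[(abs(r-R)<.0015)&(abs(t)<.012)][:,2])),3)) for R in np.arange(.058,.096,.004) if ((abs(r-R)<.0015)&(abs(t)<.012)).any()])
# posts
for yaw in(213.5,303.5,33.5,123.5):
    a=np.radians(yaw);P=ax+.076*np.array([np.cos(a),np.sin(a)]);m=(np.hypot(*(np.moveaxis(W[...,:2]-P,-1,0)))<.012)&(W[...,2]>.083)&(W[...,2]<.093)
    print(yaw,m.sum(),(W[m].mean(0).round(4) if m.any() else None))
E
```

```text
258.5 875 [0.071  0.0713] centreline at r=30,65: [np.float64(-0.0006), np.float64(-0.0)]
[(0.058, 0.076), (0.062, 0.076), (0.066, 0.077), (0.07, 0.077), (0.074, 0.061), (0.078, 0.053), (0.082, 0.055), (0.086, 0.054), (0.09, 0.054), (0.094, 0.057)]
348.5 755 [0.069  0.0697] centreline at r=30,65: [np.float64(0.0001), np.float64(-0.0001)]
[(0.058, 0.076), (0.062, 0.077), (0.066, 0.077), (0.07, 0.077), (0.078, 0.052), (0.082, 0.055), (0.086, 0.055)]
78.5 656 [0.0683 0.0686] centreline at r=30,65: [np.float64(-0.0011), np.float64(-0.001)]
[(0.058, 0.076), (0.062, 0.077), (0.066, 0.077), (0.07, 0.076), (0.078, 0.054), (0.082, 0.055), (0.086, 0.055)]
168.5 721 [0.067  0.0678] centreline at r=30,65: [np.float64(0.0001), np.float64(0.0002)]
[(0.058, 0.076), (0.062, 0.077), (0.066, 0.077), (0.078, 0.053), (0.082, 0.055), (0.086, 0.053)]
213.5 76 [ 0.3783 -0.3031  0.0877]
303.5 74 [ 0.4829 -0.3242  0.0877]
33.5 63 [ 0.504  -0.2199  0.0875]
123.5 63 [ 0.3994 -0.1987  0.0872]
```

The loaded battery lies symmetric with the other three, and the posts have not moved since indexing. Handing in.

```bash
python3 -c "
from workcell import env
print(env.hand_in())"
```

```text
the job is handed in; nothing more can be done
None
```

I indexed the dial hard against the pawl, the battery rolled home into the empty nest terminals-first, and I handed the job in at about 23 s of the 72 s; the hand-in returned no verdict.

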